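# Rebuild the small-parts tower in the golf repair kiosk

### The job

Rebuild the small-parts tower on its base, one piece at a time from the bottom up: the tray of aluminium plugs first because it is the heaviest, then the tray of ferrules, then the tray of rubber butt caps, and the lid last, each set fully home and level in the one below. Keep the trays upright and do not drop them, so that nothing spills, and leave the empty tray, the driver head, the loose plug and the yellow grip where they lie.

Things in the scene. Friction and masses are not known exactly. Their poses are not given: they have to be found in the camera images.
- tower_base: Fixed base of the parts tower: dark steel plate 116 x 76 x 6 mm with a low grey rim on it, 100 (x) x 60 (y) mm outside, 92 x 52 inside, rim top 16 mm above the table. Origin: centre of its underside, z up. A tray seated in it rests on the rim, its foot 7 mm inside, its origin 9 mm above the base's.
- plug_tray: Deepest grey tray, 47 mm high, 0.3 kg, with eight bright aluminium plugs (heads 21 mm across), fixed in it. Outside 100 (x) x 60 (y) mm, walls 4 mm, alike both ways round; under it a tapered foot 7 mm deep (88 x 48 mm, 80 x 40 at the bottom) that enters the opening below with 2 mm play. Origin: centre of the foot's underside. Seated on it, a tray's origin is 40 mm higher.
- ferrule_tray: Grey tray, 40 mm high, 0.15 kg, parted by one cross divider, with eighteen small black ferrules (upright cones 13 mm across, two blocks of nine), fixed in it. Plan, walls and 7 mm foot as the plug tray: 100 (x) x 60 (y) mm, gripped across the 60. Origin: centre of the foot's underside, z up. Seated on it, a tray's origin is 33 mm higher.
- cap_tray: Shallowest grey tray, 33 mm high, 0.12 kg, with six black rubber butt caps (domes 25 mm across with a small pale dot, two rows of three), fixed in it. Plan, walls and 7 mm foot as the plug tray: 100 (x) x 60 (y) mm, gripped across the 60. Origin: centre of the foot's underside, z up. Seated on it, the lid's origin is 26 mm higher.
- tower_lid: Flat grey lid, 0.06 kg, 100 (x) x 60 (y) mm, plate 6 mm thick on the same 7 mm tapered foot as the trays; on its middle a bar handle to lift it by, 44 mm long (x), 14 mm wide (y), from 13 to 33 mm above the underside. Origin: centre of the foot's underside, z up.
- empty_tray: Bystander, not part of the tower: a grey tray of the same make, 100 x 60 mm, 40 mm high, with nothing in it. Origin: centre of its underside.
- driver_head: Bystander: brushed titanium driver head lying on its sole, about 108 x 116 mm and 57 mm high, its short hosel rising to about 68 mm. Origin: middle of its underside, on the table.
- grip_plug: Bystander: one stubby aluminium grip-end plug standing on its flange, 33 mm across and 34 mm high. Origin: centre of its underside.
- jumbo_grip: Bystander: yellow rubber jumbo grip lying on its flat side at the far edge of the work, 263 mm long along its x, up to 38 mm wide and 37 mm high. Origin: middle of its underside.
There are look-alikes about, which are no part of the job. Leave any purple or red look-alike of the tower_lid alone.

How it is judged:
By the outcome, as a careful person would: the job done as asked, in the order asked, and still so for the second after the job is handed in, with the robot touching nothing.
It also fails if it takes over 120 s, if anything falls off the work surface, if the arm or the gripper's body presses on something with over 40 N, if the wrist force passes 120 N, or if a joint passes its speed limit or range.

### The arm

A 6-joint arm with a two-finger parallel gripper is mounted at the origin on the work surface. World frame = base frame: x ahead of the robot, y to its left, z up, the work surface at z = 0. Lengths are in m, angles in rad, forces in N, time in s.
With the tool pointing down it reaches from about 0.3 to 0.75 m from the base axis. Payload 8.5 kg.
Tool frame: the origin (TCP) lies midway between the tips of the shut fingers; the grasp point (between the pads) lies 19 mm behind it; z points along the fingers, y is the line along which they close (so a half turn about z gives the same grasp; the last joint's range is limited). The gripper opens to 85 mm and grips with 20 to 120 N. Pads are 22 mm wide; open, the fingers measure 114 mm over their backs; the gripper's body (76 mm by 85 mm) begins 54 mm behind the grasp point. The pads swing forward as they close: fully open they stand 13 mm farther back than shut.
Start: joints at [1.111, 0.381, 1.297, -0, 1.464, -0.215], TCP at [0.133, 0.534, 0.231] pointing down, gripper open.
Joint ranges: [-3.11, 3.11], [-0.89, 2.33], [0.22, 2.48], [-1.42, 4.56], [0.17, 2.85], [-2.88, 2.88]. Speed limits (rad/s): [2.39, 2.39, 3.14, 3.14, 3.14, 3.14].

### API

Orientations are given as a unit quaternion [x, y, z, w].
In Python, from workcell import r gives the robot as it stands. The module is installed in compiled form; this text tells all that it offers.
- The arm moves only by the shell command python3 -m creep 'ROWS'. ROWS is JSON, a list of rows, each an object with "slide": the shift along the tool's x, y, z in units of 25 mm (1.0 is 25 mm), a list of three; "twist": the turn about the tool's z in rad; "grip": the closure, from 0 (fully open) to 1 (shut). A call has 1 to 12 rows; each row shifts and turns the commanded pose from where the row before left it, along the tool's axes as they then stand; what a row does not reach is not made up. A row lasts 1/8 s, in which the tool goes at most 62.5 mm and 10.7 degrees, less where a joint would pass 70% of its speed; a pose out of reach is approached as far as the arm can. A call is refused whole if a number of a shift passes 1 or a number of a turn 0.188, either way. A call with a gripper value outside its range is refused whole. The fingers move at their own pace and stop on an object; the grip force is fixed at half the most. Time passes only in rows, so rows that do not move let the fingers close. It gives the time, the measured TCP pose, the force, the opening and the grip force at its end, in the units of the state.
- r.observe(): the state, without advancing time (a new reading comes with each control period).
- r.get_image(name): name is "side" or "top"; returns (picture, depth): 420x560x3 uint8, red, green, blue; 420x560 float32, m along the optical axis (not along the pixel's ray), 0 where there is no reading.
- r.camera_model(name): a dict with "fx", "fy", "cx", "cy" (pixels), "rvec" (rotation vector, rad) and "tvec" (3), from world to camera coordinates, as OpenCV has them. Camera axes: x right, y down, z forward; pixel columns grow to the right and rows downward; lengths in m; the calibration is good to about 2 mm. A picture is of the moment at which its call begins. camera_model takes no time and is no camera call.
- r.close_job(): hands the job in; it is judged then, once.
Trained networks look in the newest picture that a camera, given by its name, has taken for a name from the list of things; names that differ only in an ending like _2 or _b are one class to them, and where a whole thing is asked for, a point or a joint stands for the part that bears it (a point fixed in the world has none). Each returns a list of dicts, best first, with "confidence" (0 to 1); they miss things now and then, are a little off and sometimes report something else, mostly with a low value. They report only what shows in the picture. A call takes as long as a camera call. They do not tell look-alikes from the thing itself.
- r.boxes_of(camera, name): "centre" ([column, row] in pixels, amid what is visible of it).
- r.trace(camera, name): "region" (420x560 bool, what is visible of it) and "centre" ([column, row] in pixels, amid what is visible of it).
The state is a dict: "clock": time; "q": joint angles; "dq": joint speeds; "tau": joint torques, N m; "eef_pos": TCP position; "ee_rot": TCP orientation; "wrist_force": force on the tool from outside, world axes, zero at the start; "torque": the same for the moment, N m; "width": opening from 0.0 (shut) to 1.0 (fully open); "finger_force": force on a finger pad.
Only numpy, scipy, OpenCV 4.12 (cv2) and the standard library are available. Lean on these libraries where they do the work, as an engineer would, in place of code of your own. Each camera call takes 0.05 s, during which the arm holds its last target. There are 200 camera calls.

## Working session

There is one attempt and no reset: what is moved stays moved. The work goes in short steps, Python scripts to look and compute and a shell command to move; the robot and the scene stay as the last step left them, time stands still between calls to the robot, and variables do not carry over. Pictures are saved under pics/ and viewed, at most 14 in all, crops included, and the job is handed in when it is done.

```bash
mkdir -p pics; cat > h.py <<'E'
import numpy as np, cv2
from workcell import r
from scipy.spatial.transform import Rotation as R
def pts(cam, depth):
    m=r.camera_model(cam); v,u=np.mgrid[0:420,0:560]
    P=np.stack([(u-m['cx'])/m['fx']*depth,(v-m['cy'])/m['fy']*depth,depth],-1)
    Rm=cv2.Rodrigues(np.array(m['rvec'],float))[0]
    return (P-np.array(m['tvec']).ravel())@Rm
def shot(cam,name):
    im,d=r.get_image(cam); cv2.imwrite('pics/'+name,im[:,:,::-1]); return im,d,pts(cam,d)
E
python3 - <<'E'
from h import *
a={}
for c in ('top','side'):
    im,d,P=shot(c,c+'0.png'); np.savez(c+'0.npz',im=im,d=d,P=P)
    print(c,r.camera_model(c))
    for n in ('tower_base','plug_tray','ferrule_tray','cap_tray','tower_lid','empty_tray'):
        for o in r.boxes_of(c,n)[:4]:
            u,v=map(int,o['centre']); print(c,n,u,v,round(o['confidence'],2),P[v,u].round(3))
print(r.observe())
E
```

```text
top {'fx': 450.4086667187226, 'fy': 450.4086667187226, 'cx': 277.27042938548345, 'cy': 206.9200473460946, 'rvec': array([ 2.1107432 , -2.1300984 ,  0.18253948]), 'tvec': array([0.07727587, 0.54705876, 1.20997745])}
top tower_base 383 185 0.83 [ 0.618 -0.237  0.004]
top tower_base 272 245 0.45 [0.445 0.089 0.013]
top plug_tray 271 246 0.71 [0.44  0.091 0.034]
top ferrule_tray 329 240 0.83 [ 0.458 -0.074  0.011]
top ferrule_tray 384 183 0.28 [ 0.624 -0.239  0.006]
top cap_tray 397 235 0.89 [ 0.469 -0.265  0.019]
top tower_lid 161 296 0.94 [0.305 0.393 0.036]
top tower_lid 222 183 0.76 [0.624 0.231 0.027]
top tower_lid 234 300 0.56 [0.293 0.193 0.031]
top empty_tray 221 242 0.78 [0.455 0.234 0.012]
side {'fx': 392.2320011557743, 'fy': 392.2320011557743, 'cx': 272.86829787621133, 'cy': 204.17002400249757, 'rvec': array([ 0.5411319 , -2.47479928,  1.42082361]), 'tvec': array([0.51717841, 0.10950726, 0.75599078])}
side tower_base 294 160 0.77 [ 0.618 -0.245  0.008]
side plug_tray 306 223 0.89 [0.44  0.117 0.043]
side plug_tray 182 189 0.46 [0.789 0.074 0.029]
side plug_tray 242 212 0.4 [0.
[... 360 characters left out ...]
{'clock': 0.7, 'q': array([ 1.11070095e+00,  3.80558831e-01,  1.29741547e+00, -4.41508139e-05,
        1.46361989e+00, -2.15334255e-01]), 'dq': array([-3.67543728e-04,  6.60516069e-04,  1.34094699e-05,  1.42866986e-04,
       -8.29476617e-04,  1.45419274e-03]), 'tau': array([-9.33284127e-05, -4.48247766e+01, -2.31434584e+01, -2.28527133e-04,
        5.84102308e-04, -1.29813276e-05]), 'eef_pos': array([0.13329422, 0.53356702, 0.23133929]), 'ee_rot': array([ 1.22072964e-01,  9.92521129e-01, -7.99680078e-06,  2.04545328e-05]), 'wrist_force': array([ 0.45936521, -0.43229137,  0.34042241]), 'torque': array([ 0.01475819, -0.04665932,  0.00727514]), 'finger_force': 0.0, 'width': 1.0048225098463568}
```

```bash
python3 - <<'E'
import cv2
a=cv2.imread('pics/top0.png'); cv2.imwrite('pics/top0c.png',cv2.resize(a[130:340,110:430],(800,525),interpolation=cv2.INTER_CUBIC))
E
```

```text
(no output)
```

View pics/top0c.png

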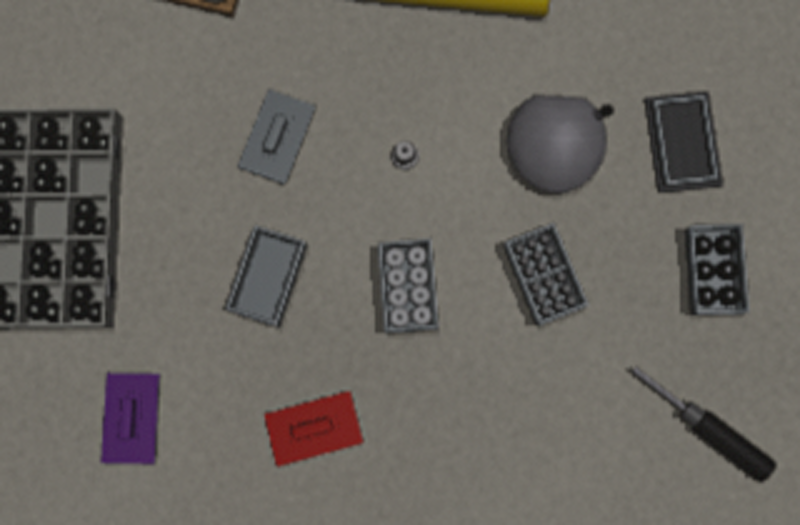

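View pics/side0.png

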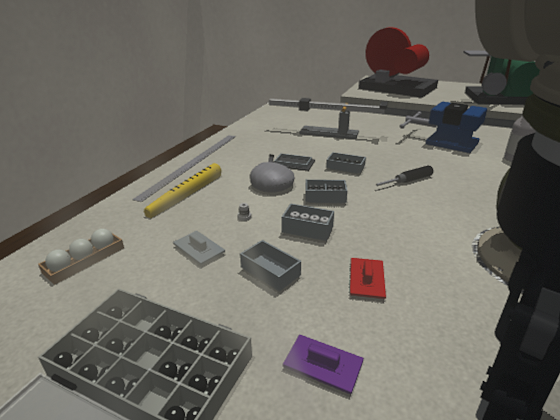

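The side view agrees with the top view. Lid candidates in the top picture are grey (222,183), purple (161,296) and red (234,300). The grey one fits the description, and the purple and red are the look-alikes to leave alone. Base candidates are (383,185), the dark plate with a rim on the right, against the empty tray at (221,242), which has a grey floor and no plate. Next I'll fit the poses.

```bash
cat >> h.py <<'E'
def fit(P,region,lo,hi,k=3):
    m=cv2.dilate(region.astype(np.uint8),np.ones((k,k)))>0
    m&=(P[...,2]>lo)&(P[...,2]<hi)
    n,l,s,_=cv2.connectedComponentsWithStats(m.astype(np.uint8),connectivity=8)
    # merge: keep all components >=4 px
    q=np.concatenate([P[l==i] for i in range(1,n) if s[i,4]>=4])
    (cx,cy),(w,h),a=cv2.minAreaRect((q[:,:2]*1000).astype(np.float32))
    if w<h: w,h,a=h,w,a+90
    a=(a+90)%180-90
    return np.round([cx,cy,a,w,h,np.median(q[:,2])*1000,np.percentile(q[:,2],90)*1000,len(q)],1)
def sharp(P,region,L,W,lo,hi):
    return fit(P,region,lo,hi)
E
python3 - <<'E'
from h import *
im,d,P=shot('top','t1.png')
H=dict(tower_base=(.010,.022),plug_tray=(.040,.055),ferrule_tray=(.034,.048),cap_tray=(.026,.042),tower_lid=(.007,.05),empty_tray=(.034,.048),driver_head=(.01,.08))
near=dict(tower_base=(383,185),tower_lid=(222,183))
print('table z',np.median(P[150:160,300:360,2]),np.median(P[260:270,350:400,2]), np.median(P[200:215,350:370,2]))
for n,(lo,hi) in H.items():
    o=r.trace('top',n)
    if n in near: o=sorted(o,key=lambda t:np.hypot(*(np.array(t['centre'])-near[n])))
    if not o: print(n,None); continue
    print(n,o[0]['centre'],round(o[0]['confidence'],2),fit(P,o[0]['region'],lo,hi))
    if n=='tower_lid': print('handle',fit(P,o[0]['region'],.022,.05)); 
    if n=='tower_base': print('plate',fit(P,o[0]['region'],.003,.05))
E
```

```text
table z 0.0004952363444603504 0.00043642585605793374 0.0003723294097294747
tower_base [383.8, 186.7] 0.88 [ 616.4 -238.9    6.3  106.3   66.7   15.2   18.5  195. ]
plate [ 615.7 -236.3    5.8  120.9   82.7    7.2   15.4  952. ]
plug_tray [271.5, 247.0] 0.63 [446.9  85.    4.4 100.4  60.1  47.1  50.4 168. ]
ferrule_tray [326.0, 240.2] 0.71 [459.1 -69.3  20.8 100.3  61.1  40.   43.6 183. ]
cap_tray [395.4, 235.8] 0.89 [ 4.629e+02 -2.629e+02 -1.000e-01  1.009e+02  6.240e+01  3.250e+01
  3.610e+01  2.020e+02]
tower_lid [220.7, 185.3] 0.93 [625.8 238.  -20.1 100.7  61.5  14.1  29.4 691. ]
handle [625.6 237.7 -20.8  43.7  14.6  33.1  36.9  83. ]
empty_tray None
driver_head [331.8, 184.6] 0.65 [ 607.6  -86.4   84.5  114.2  109.8   47.3   55.4 1292. ]
```

```bash
python3 - <<'E'
import cv2,numpy as np
a=cv2.imread('pics/top0.png'); f=lambda x,y:cv2.resize(a[y-25:y+25,x-33:x+33],(396,300),interpolation=cv2.INTER_CUBIC)
cv2.imwrite('pics/cand.png',np.vstack([np.hstack([f(222,183),f(161,296)]),np.hstack([f(234,300),f(383,185)])]))
E
```

```text
(no output)
```

View pics/cand.png

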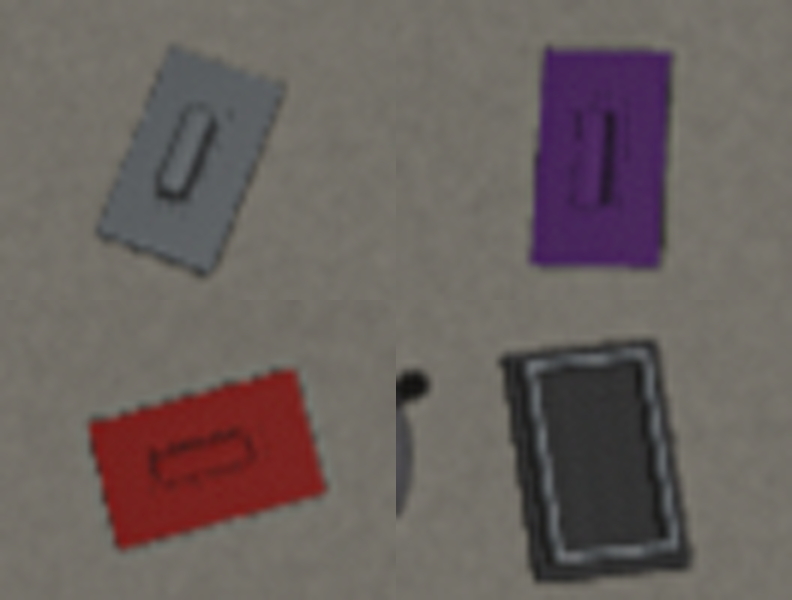

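The crop confirms it: the top-left panel is the grey lid with its bar handle, purple and red are the decoys, and bottom right is the base, a dark plate with a grey rim. I'll refine the base pose by colour and work out the first move.

```bash
cat >> h.py <<'E'
def onplane(cam,uv,z):
    m=r.camera_model(cam); Rm=cv2.Rodrigues(np.array(m['rvec'],float))[0]; t=np.array(m['tvec']).ravel()
    c=-Rm.T@t; uv=np.asarray(uv,float)
    k=np.stack([(uv[:,0]-m['cx'])/m['fx'],(uv[:,1]-m['cy'])/m['fy'],np.ones(len(uv))],1)@Rm
    return c+k*((z-c[2])/k[:,2])[:,None]
def rect(q):
    (x,y),(w,h),a=cv2.minAreaRect((q[:,:2]*1000).astype(np.float32))
    if w<h: w,h,a=h,w,a+90
    return np.round([x,y,(a+90)%180-90,w,h],1)
def plan(x,y,z,yaw):
    """yaw = world angle (deg) of the long axis; prints twist, then slides (units of 25 mm) after it. x,y,z in mm"""
    s=r.observe(); M=R.from_quat(s['ee_rot']).as_matrix(); p=s['eef_pos']*1000
    cur=np.degrees(np.arctan2(M[1,1],M[0,1])); want=yaw+90
    d=(want-cur+90)%180-90
    tw=-np.radians(d); M2=M@R.from_rotvec([0,0,tw]).as_matrix()
    sl=M2.T@(np.array([x,y,z])-p)/25
    print('t%.2f tcp'%s['clock'],p.round(1),'yaw',round(cur-90,1),'q6',s['q'][5].round(2),'F',s['wrist_force'].round(1),'w',round(s['width'],3),'ff',round(s['finger_force'],1))
    print('twist',tw.round(3),'slide',sl.round(3))
E
python3 - <<'E'
from h import *
z=np.load('top0.npz'); im,P=z['im'],z['P']
g=cv2.cvtColor(im,cv2.COLOR_RGB2GRAY)
sub=g[160:212,355:412]
v,u=np.mgrid[160:212,355:412]
dark=(sub<62); rim=None
n,l,s,c=cv2.connectedComponentsWithStats(dark.astype(np.uint8)); print(s[:, [0,1,2,3,4]].tolist())
X=P[160:212,355:412]
plate=np.linalg.norm(X[...,:2]-[.616,-.238],axis=-1)<.068
plate&=dark
q=onplane('top',np.stack([u[plate],v[plate]],1),.006); print('plate',rect(q))
print(sub[24:28].tolist())
# bright rim inside
c0=cv2.convexHull(np.stack([u[plate],v[plate]],1).astype(np.int32))
msk=np.zeros(g.shape,np.uint8); cv2.fillConvexPoly(msk,c0,1); msk=cv2.erode(msk,np.ones((3,3)))[160:212,355:412]
rim=(msk>0)&(sub>75); q=onplane('top',np.stack([u[rim],v[rim]],1),.016); print('rim',rect(q),rim.sum())
plan(446.9,85,200,4.4)
E
```

```text
[[0, 0, 57, 52, 2178], [24, 7, 8, 2, 9], [33, 7, 5, 2, 6], [13, 9, 31, 38, 223], [19, 10, 21, 32, 529], [38, 10, 3, 19, 19]]
plate [ 613.7 -234.9    5.6  114.2   75.5]
[[113, 112, 112, 112, 112, 113, 111, 110, 111, 110, 109, 110, 112, 113, 92, 42, 44, 30, 65, 103, 57, 47, 49, 50, 51, 50, 51, 50, 50, 50, 49, 51, 49, 51, 51, 51, 46, 34, 65, 91, 60, 87, 112, 113, 112, 114, 112, 113, 111, 113, 114, 116, 117, 116, 112, 113, 113], [114, 114, 113, 113, 114, 114, 110, 110, 112, 111, 112, 114, 113, 116, 107, 47, 46, 31, 55, 90, 64, 50, 50, 51, 52, 53, 51, 49, 51, 51, 49, 50, 49, 50, 51, 51, 46, 30, 65, 99, 58, 84, 114, 115, 113, 113, 113, 113, 111, 112, 113, 116, 116, 115, 115, 113, 112], [112, 113, 116, 114, 112, 114, 114, 111, 111, 111, 112, 114, 112, 112, 106, 47, 44, 31, 44, 78, 83, 53, 48, 50, 50, 50, 50, 49, 49, 52, 52, 51, 50, 50, 49, 50, 46, 31, 65, 100, 53, 76, 113, 115, 115, 115, 115, 112, 111, 113, 113, 114, 114, 112, 111, 112, 112], [113, 112, 112, 113, 111, 115, 114, 112, 109, 109, 112, 113, 112, 111, 103, 48, 47, 31, 37, 68, 88, 52, 50, 49, 53, 52, 50, 50, 50, 51, 51, 51, 50, 51, 50, 51, 45, 30, 66, 100, 54, 71, 114, 117, 115, 115, 117, 115, 112, 112, 114, 113, 111, 111, 112, 113, 114]]
rim [ 614.4 -237.2    5.4  100.7   58.7] 119
t1.10 tcp [133.3 533.6 231.3] yaw -14.0 q6 -0.22 F [-1.2  0.2  0.5] w 0.998 ff 0.0
twist -0.322 slide [-11.131 -18.853   1.253]
```

```bash
python3 -m creep '[{"slide":[0,0,0],"twist":-0.161,"grip":0},{"slide":[0,0,0],"twist":-0.161,"grip":0},{"slide":[-0.5,-1,0],"twist":0,"grip":0},{"slide":[-0.5,-1,0],"twist":0,"grip":0},{"slide":[-0.5,-1,0],"twist":0,"grip":0},{"slide":[-0.5,-1,0],"twist":0,"grip":0},{"slide":[-0.5,-1,0],"twist":0,"grip":0},{"slide":[-0.5,-1,0],"twist":0,"grip":0},{"slide":[-0.5,-1,0],"twist":0,"grip":0},{"slide":[-0.5,-1,0],"twist":0,"grip":0},{"slide":[-0.6,-1,0],"twist":0,"grip":0},{"slide":[-0.6,-1,0],"twist":0,"grip":0}]'
python3 -m creep '[{"slide":[-0.7,-1,0],"twist":0,"grip":0},{"slide":[-0.7,-1,0],"twist":0,"grip":0},{"slide":[-0.7,-1,0],"twist":0,"grip":0},{"slide":[-0.7,-1,0.3],"twist":0,"grip":0},{"slide":[-0.7,-1,0.3],"twist":0,"grip":0},{"slide":[-0.7,-1,0.3],"twist":0,"grip":0},{"slide":[-0.7,-1,0.3],"twist":0,"grip":0},{"slide":[-0.7,-1,0],"twist":0,"grip":0},{"slide":[-0.33,-0.85,0],"twist":0,"grip":0},{"slide":[0,0,0],"twist":0,"grip":0}]'
python3 -c "
from h import *
plan(446.9,85,10,4.4)"
```

```text
clock: 2.6
eef_pos: [0.2826, 0.2936, 0.2315]
ee_rot: [-0.039, 0.999, 0.0, 0.0]
wrist_force: [0.2, 0.1, 0.1]
width: 1.002
finger_force: 0.0
clock: 3.85
eef_pos: [0.4475, 0.0843, 0.2012]
ee_rot: [-0.038, 0.999, -0.0, -0.0]
wrist_force: [0.5, -0.1, 0.3]
width: 0.999
finger_force: 0.0
t3.85 tcp [447.5  84.3 201.2] yaw 4.3 q6 -1.72 F [ 0.5 -0.1  0.3] w 0.999 ff 0.0
twist -0.002 slide [0.023 0.031 7.649]
```

```bash
python3 -m creep '[{"slide":[0,0,1],"twist":0,"grip":0},{"slide":[0,0,1],"twist":0,"grip":0},{"slide":[0,0,1],"twist":0,"grip":0},{"slide":[0,0,1],"twist":0,"grip":0},{"slide":[0,0,1],"twist":0,"grip":0},{"slide":[0,0,0.9],"twist":0,"grip":0},{"slide":[0,0,0.9],"twist":0,"grip":0},{"slide":[0,0,0.5],"twist":0,"grip":0},{"slide":[0,0,0.35],"twist":0,"grip":0},{"slide":[0,0,0],"twist":0,"grip":0}]'
python3 -m creep '[{"slide":[0,0,0],"twist":0,"grip":1},{"slide":[0,0,0],"twist":0,"grip":1},{"slide":[0,0,0],"twist":0,"grip":1},{"slide":[0,0,0],"twist":0,"grip":1},{"slide":[0,0,0],"twist":0,"grip":1},{"slide":[0,0,0],"twist":0,"grip":1}]'
```

```text
clock: 5.1
eef_pos: [0.447, 0.0854, 0.01]
ee_rot: [-0.039, 0.999, 0.0, -0.0]
wrist_force: [-0.7, -0.2, -0.0]
width: 1.002
finger_force: 0.0
clock: 5.85
eef_pos: [0.4474, 0.0853, 0.0108]
ee_rot: [-0.039, 0.999, -0.0, 0.001]
wrist_force: [-1.1, 1.3, 4.7]
width: 0.69
finger_force: 65.2
```

```bash
python3 -m creep '[{"slide":[0,0,-0.3],"twist":0,"grip":1},{"slide":[0,0,-0.6],"twist":0,"grip":1},{"slide":[0,0,-0.9],"twist":0,"grip":1},{"slide":[0,0,-0.9],"twist":0,"grip":1},{"slide":[0,0,-0.9],"twist":0,"grip":1},{"slide":[0,0,-0.9],"twist":0,"grip":1},{"slide":[0,0,-0.9],"twist":0,"grip":1},{"slide":[0,0,-0.5],"twist":0,"grip":1},{"slide":[0,0,0],"twist":0,"grip":1}]'
python3 -c "
from h import *
plan(615,-237,70,5.6)"
```

```text
clock: 6.98
eef_pos: [0.4471, 0.0852, 0.158]
ee_rot: [-0.039, 0.999, -0.0, 0.001]
wrist_force: [0.6, -1.0, -4.5]
width: 0.698
finger_force: 65.5
t6.97 tcp [447.1  85.2 158. ] yaw 4.4 q6 -1.72 F [ 0.6 -1.  -4.5] w 0.698 ff 65.5
twist -0.021 slide [ -5.423 -13.481   3.527]
```

```bash
python3 -m creep '[{"slide":[0,0,0],"twist":-0.021,"grip":1},{"slide":[-0.2,-0.5,0],"twist":0,"grip":1},{"slide":[-0.4,-0.9,0],"twist":0,"grip":1},{"slide":[-0.4,-1,0],"twist":0,"grip":1},{"slide":[-0.4,-1,0],"twist":0,"grip":1},{"slide":[-0.4,-1,0],"twist":0,"grip":1},{"slide":[-0.4,-1,0],"twist":0,"grip":1},{"slide":[-0.4,-1,0],"twist":0,"grip":1},{"slide":[-0.4,-1,0],"twist":0,"grip":1},{"slide":[-0.4,-1,0],"twist":0,"grip":1},{"slide":[-0.4,-1,0],"twist":0,"grip":1},{"slide":[-0.4,-1,0],"twist":0,"grip":1}]'
python3 -m creep '[{"slide":[-0.4,-1,0],"twist":0,"grip":1},{"slide":[-0.4,-1,0],"twist":0,"grip":1},{"slide":[-0.3,-0.7,0],"twist":0,"grip":1},{"slide":[-0.12,-0.38,0],"twist":0,"grip":1},{"slide":[0,0,0],"twist":0,"grip":1},{"slide":[0,0,0],"twist":0,"grip":1}]'
python3 - <<'E'
from h import *
plan(615,-237,70,5.6)
im,d,P=shot('top','t2.png')
for n in ('plug_tray','tower_base'):
  for o in r.trace('top',n)[:2]:
    print(n,o['centre'],o['confidence'])
    for lo in (.17,): 
        try: print(fit(P,o['region'],.185,.215))
        except Exception as e: print(e)
c=cv2.resize(im[150:230,320:440,::-1],(780,520),interpolation=cv2.INTER_CUBIC); cv2.imwrite('pics/t2c.png',c)
E
```

```text
clock: 8.48
eef_pos: [0.5772, -0.1651, 0.1566]
ee_rot: [-0.049, 0.999, 0.0, -0.001]
wrist_force: [0.3, -0.6, -4.0]
width: 0.693
finger_force: 65.6
clock: 9.22
eef_pos: [0.6147, -0.2364, 0.1575]
ee_rot: [-0.049, 0.999, 0.0, -0.0]
wrist_force: [1.1, -0.1, -3.4]
width: 0.695
finger_force: 65.7
t9.22 tcp [ 614.7 -236.4  157.5] yaw 5.7 q6 -2.22 F [ 1.1 -0.1 -3.4] w 0.695 ff 65.7
twist 0.001 slide [-0.012 -0.027  3.499]
tower_base [372.7, 175.2] 0.6
need at least one array to concatenate
```

View pics/t2c.png

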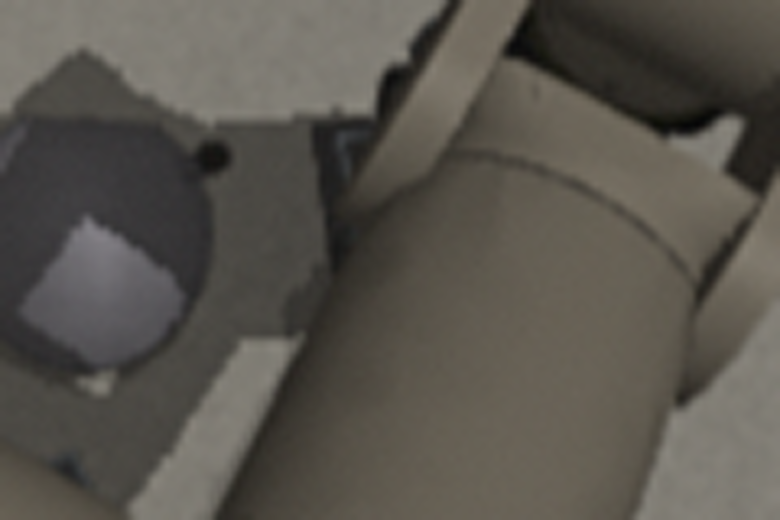

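The arm hides the base here; the top picture shows only its corner, beside the driver head. I'll descend in small steps and watch the force.

```bash
python3 -m creep '[{"slide":[0,0,0.7],"twist":0,"grip":1},{"slide":[0,0,1],"twist":0,"grip":1},{"slide":[0,0,1],"twist":0,"grip":1},{"slide":[0,0,0.8],"twist":0,"grip":1},{"slide":[0,0,0.6],"twist":0,"grip":1},{"slide":[0,0,0.4],"twist":0,"grip":1},{"slide":[0,0,0.2],"twist":0,"grip":1},{"slide":[0,0,0.1],"twist":0,"grip":1},{"slide":[0,0,0.1],"twist":0,"grip":1},{"slide":[0,0,0],"twist":0,"grip":1}]'
python3 -m creep '[{"slide":[0,0,0.1],"twist":0,"grip":1},{"slide":[0,0,0.1],"twist":0,"grip":1},{"slide":[0,0,0.1],"twist":0,"grip":1},{"slide":[0,0,0],"twist":0,"grip":1}]'
```

```text
clock: 10.62
eef_pos: [0.615, -0.2369, 0.0352]
ee_rot: [-0.049, 0.999, -0.0, 0.0]
wrist_force: [0.1, -0.1, -2.9]
width: 0.694
finger_force: 65.7
clock: 11.12
eef_pos: [0.6148, -0.2368, 0.0273]
ee_rot: [-0.049, 0.999, 0.0, -0.0]
wrist_force: [-0.3, 0.5, -3.4]
width: 0.688
finger_force: 65.7
```

```bash
python3 -c "
from h import *
plan(615,-237,19.5,5.6)"
```

```text
t11.12 tcp [ 614.8 -236.8   27.3] yaw 5.6 q6 -2.22 F [-0.3  0.5 -3.4] w 0.688 ff 65.7
twist 0.0 slide [-0.006 -0.007  0.31 ]
```

```bash
python3 -m creep '[{"slide":[0,0,0.08],"twist":0,"grip":1},{"slide":[0,0,0.08],"twist":0,"grip":1},{"slide":[0,0,0],"twist":0,"grip":1}]'
python3 -m creep '[{"slide":[0,0,0.08],"twist":0,"grip":1},{"slide":[0,0,0.04],"twist":0,"grip":1},{"slide":[0,0,0],"twist":0,"grip":1}]'
```

```text
clock: 11.5
eef_pos: [0.6149, -0.2368, 0.0234]
ee_rot: [-0.049, 0.999, 0.0, -0.0]
wrist_force: [-0.0, 1.0, -2.6]
width: 0.692
finger_force: 65.7
clock: 11.88
eef_pos: [0.6149, -0.2369, 0.0205]
ee_rot: [-0.049, 0.999, 0.0, -0.0]
wrist_force: [-0.3, 1.2, -3.5]
width: 0.694
finger_force: 65.7
```

```bash
python3 -m creep '[{"slide":[0,0,0.03],"twist":0,"grip":1},{"slide":[0,0,0],"twist":0,"grip":1}]'
python3 -m creep '[{"slide":[0,0,0.03],"twist":0,"grip":1},{"slide":[0,0,0],"twist":0,"grip":1}]'
```

```text
clock: 12.12
eef_pos: [0.615, -0.2368, 0.02]
ee_rot: [-0.049, 0.999, 0.0, 0.0]
wrist_force: [0.0, 0.9, -1.7]
width: 0.693
finger_force: 65.9
clock: 12.38
eef_pos: [0.615, -0.2368, 0.0199]
ee_rot: [-0.049, 0.999, -0.0, 0.0]
wrist_force: [-3.5, 2.4, 5.5]
width: 0.694
finger_force: 66.5
```

Contact came at the seated height. I'll release with a small opening because the driver head is close, then back out.

```bash
python3 -m creep '[{"slide":[0,0,0],"twist":0,"grip":0.15},{"slide":[0,0,0],"twist":0,"grip":0.15},{"slide":[0,0,0],"twist":0,"grip":0.15},{"slide":[0,0,-0.2],"twist":0,"grip":0.15},{"slide":[0,0,-0.6],"twist":0,"grip":0.15},{"slide":[0,0,-1],"twist":0,"grip":0.15},{"slide":[0,0,-1],"twist":0,"grip":0.15},{"slide":[0,0,-1],"twist":0,"grip":0},{"slide":[0,0,-1],"twist":0,"grip":0},{"slide":[0,0,-1],"twist":0,"grip":0},{"slide":[0,0,0],"twist":0,"grip":0}]'
python3 -c "
from h import *
plan(459.1,-69.3,150,20.8)"
```

```text
clock: 13.75
eef_pos: [0.6157, -0.2373, 0.167]
ee_rot: [-0.049, 0.999, -0.001, 0.002]
wrist_force: [0.1, -0.0, -1.2]
width: 1.0
finger_force: 0.0
t13.75 tcp [ 615.7 -237.3  167. ] yaw 5.6 q6 -2.22 F [ 0.1 -0.  -1.2] w 1.0 ff 0.0
twist -0.265 slide [3.47  8.508 0.634]
```

```bash
python3 -m creep '[{"slide":[0,0,0],"twist":-0.135,"grip":0},{"slide":[0,0,0],"twist":-0.13,"grip":0},{"slide":[0.2,0.5,0],"twist":0,"grip":0},{"slide":[0.4,1,0],"twist":0,"grip":0},{"slide":[0.4,1,0],"twist":0,"grip":0},{"slide":[0.4,1,0],"twist":0,"grip":0},{"slide":[0.4,1,0],"twist":0,"grip":0},{"slide":[0.4,1,0],"twist":0,"grip":0},{"slide":[0.4,1,0.2],"twist":0,"grip":0},{"slide":[0.4,1,0.4],"twist":0,"grip":0},{"slide":[0.4,0.9,0],"twist":0,"grip":0},{"slide":[0.07,0.11,0],"twist":0,"grip":0}]'
python3 -m creep '[{"slide":[0,0,0],"twist":0,"grip":0}]'
python3 - <<'E'
from h import *
plan(459.1,-69.3,6,20.8)
im,d,P=shot('top','t3.png')
for n,lo,hi in (('plug_tray',.047,.066),('cap_tray',.026,.042),('ferrule_tray',.034,.048)):
  for o in r.trace('top',n)[:2]:
    print(n,np.round(o['centre']),round(o['confidence'],2))
    try: print(fit(P,o['region'],lo,hi))
    except Exception as e: print(e)
c=cv2.resize(im[150:270,300:440,::-1],(700,600),interpolation=cv2.INTER_CUBIC); cv2.imwrite('pics/t3c.png',c)
E
```

```text
clock: 15.25
eef_pos: [0.4573, -0.0679, 0.1488]
ee_rot: [-0.181, 0.983, 0.0, -0.0]
wrist_force: [-0.5, 0.4, -0.3]
width: 0.999
finger_force: 0.0
clock: 15.38
eef_pos: [0.4587, -0.0692, 0.1491]
ee_rot: [-0.181, 0.984, -0.0, 0.0]
wrist_force: [-0.1, 0.4, 0.1]
width: 0.998
finger_force: 0.0
t15.38 tcp [458.7 -69.2 149.1] yaw 20.8 q6 -2.34 F [-0.1  0.4  0.1] w 0.998 ff 0.0
twist 0.0 slide [-0.013 -0.007  5.724]
plug_tray [388. 186.] 0.89
[ 614.2 -239.3    5.6  101.3   61.6   55.2   58.4  224. ]
cap_tray [396. 237.] 0.58
[ 463.7 -262.7    0.9   99.9   61.    32.5   36.   194. ]
```

View pics/t3c.png

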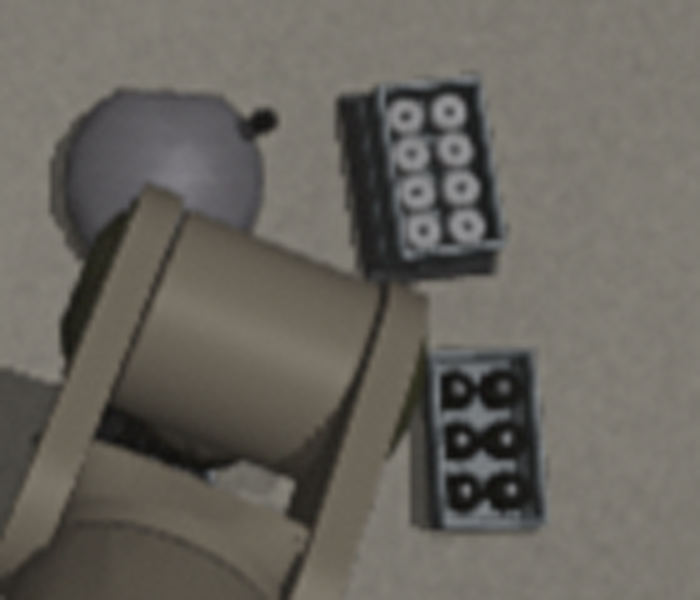

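The plug tray stands seated in the base at crop (430,165), rim height about 55 mm and level. The cap tray is untouched. Now I'll descend on the ferrule tray.

```bash
python3 -m creep '[{"slide":[0,0,1],"twist":0,"grip":0},{"slide":[0,0,1],"twist":0,"grip":0},{"slide":[0,0,1],"twist":0,"grip":0},{"slide":[0,0,1],"twist":0,"grip":0},{"slide":[0,0,0.9],"twist":0,"grip":0},{"slide":[0,0,0.5],"twist":0,"grip":0},{"slide":[0,0,0.32],"twist":0,"grip":0},{"slide":[0,0,0],"twist":0,"grip":0}]'
python3 -m creep '[{"slide":[0,0,0],"twist":0,"grip":1},{"slide":[0,0,0],"twist":0,"grip":1},{"slide":[0,0,0],"twist":0,"grip":1},{"slide":[0,0,0],"twist":0,"grip":1},{"slide":[0,0,0],"twist":0,"grip":1}]'
```

```text
clock: 16.58
eef_pos: [0.4584, -0.0689, 0.006]
ee_rot: [-0.181, 0.984, 0.0, -0.0]
wrist_force: [-0.0, 0.1, 0.1]
width: 1.003
finger_force: 0.0
clock: 17.2
eef_pos: [0.4586, -0.069, 0.0068]
ee_rot: [-0.181, 0.984, -0.0, 0.001]
wrist_force: [-0.7, 0.8, 5.0]
width: 0.691
finger_force: 65.0
```

```bash
python3 -m creep '[{"slide":[0,0,-0.3],"twist":0,"grip":1},{"slide":[0,0,-0.6],"twist":0,"grip":1},{"slide":[0,0,-0.9],"twist":0,"grip":1},{"slide":[0,0,-0.9],"twist":0,"grip":1},{"slide":[0,0,-0.9],"twist":0,"grip":1},{"slide":[0,0,-0.9],"twist":0,"grip":1},{"slide":[0,0,-0.9],"twist":0,"grip":1},{"slide":[0,0,-0.6],"twist":0,"grip":1},{"slide":[0,0,-0.2],"twist":0,"grip":1},{"slide":[0,0,0],"twist":0,"grip":1}]'
python3 -c "
from h import *
plan(614.5,-237,160,5.6)"
```

```text
clock: 18.45
eef_pos: [0.4581, -0.0688, 0.1611]
ee_rot: [-0.181, 0.984, -0.0, 0.0]
wrist_force: [-0.6, 0.5, -2.0]
width: 0.692
finger_force: 64.7
t18.45 tcp [458.1 -68.8 161.1] yaw 20.8 q6 -2.34 F [-0.6  0.5 -2. ] w 0.692 ff 64.7
twist 0.265 slide [-5.57  -7.308  0.043]
```

```bash
python3 -m creep '[{"slide":[0,0,0],"twist":0.13,"grip":1},{"slide":[0,0,0],"twist":0.135,"grip":1},{"slide":[-0.4,-0.5,0],"twist":0,"grip":1},{"slide":[-0.7,-0.9,0],"twist":0,"grip":1},{"slide":[-0.7,-0.95,0],"twist":0,"grip":1},{"slide":[-0.7,-0.95,0],"twist":0,"grip":1},{"slide":[-0.7,-0.95,0],"twist":0,"grip":1},{"slide":[-0.7,-0.95,0],"twist":0,"grip":1},{"slide":[-0.7,-0.9,0],"twist":0,"grip":1},{"slide":[-0.6,-0.8,0],"twist":0,"grip":1},{"slide":[-0.37,-0.41,0],"twist":0,"grip":1},{"slide":[0,0,0],"twist":0,"grip":1}]'
python3 -m creep '[{"slide":[0,0,0],"twist":0,"grip":1}]'
python3 -c "
from h import *
plan(614.5,-237,56,5.6)"
```

```text
clock: 19.95
eef_pos: [0.6151, -0.2382, 0.1598]
ee_rot: [-0.05, 0.999, 0.0, -0.0]
wrist_force: [-0.2, 0.8, -1.9]
width: 0.696
finger_force: 64.8
clock: 20.08
eef_pos: [0.6145, -0.237, 0.1605]
ee_rot: [-0.05, 0.999, 0.0, -0.0]
wrist_force: [-0.2, 0.4, -1.7]
width: 0.693
finger_force: 64.8
t20.07 tcp [ 614.5 -237.   160.5] yaw 5.7 q6 -2.22 F [-0.2  0.4 -1.7] w 0.693 ff 64.8
twist 0.002 slide [-3.000e-03 -4.000e-03  4.182e+00]
```

```bash
python3 -m creep '[{"slide":[0,0,0.6],"twist":0,"grip":1},{"slide":[0,0,0.9],"twist":0,"grip":1},{"slide":[0,0,0.9],"twist":0,"grip":1},{"slide":[0,0,0.6],"twist":0,"grip":1},{"slide":[0,0,0.4],"twist":0,"grip":1},{"slide":[0,0,0.2],"twist":0,"grip":1},{"slide":[0,0,0.1],"twist":0,"grip":1},{"slide":[0,0,0.1],"twist":0,"grip":1},{"slide":[0,0,0.1],"twist":0,"grip":1},{"slide":[0,0,0],"twist":0,"grip":1}]'
python3 -m creep '[{"slide":[0,0,0.08],"twist":0,"grip":1},{"slide":[0,0,0.08],"twist":0,"grip":1},{"slide":[0,0,0],"twist":0,"grip":1}]'
```

```text
clock: 21.32
eef_pos: [0.6147, -0.2371, 0.0635]
ee_rot: [-0.049, 0.999, 0.0, -0.0]
wrist_force: [-0.3, 0.3, -2.0]
width: 0.693
finger_force: 64.8
clock: 21.7
eef_pos: [0.6147, -0.237, 0.0593]
ee_rot: [-0.049, 0.999, 0.0, -0.0]
wrist_force: [0.1, -0.3, -1.2]
width: 0.693
finger_force: 64.8
```

```bash
python3 -m creep '[{"slide":[0,0,0.06],"twist":0,"grip":1},{"slide":[0,0,0.06],"twist":0,"grip":1},{"slide":[0,0,0],"twist":0,"grip":1}]'
python3 -m creep '[{"slide":[0,0,0.03],"twist":0,"grip":1},{"slide":[0,0,0],"twist":0,"grip":1}]'
```

```text
clock: 22.08
eef_pos: [0.6147, -0.237, 0.0564]
ee_rot: [-0.049, 0.999, 0.0, -0.0]
wrist_force: [-0.6, -0.2, -2.2]
width: 0.694
finger_force: 64.8
clock: 22.32
eef_pos: [0.6148, -0.2371, 0.0559]
ee_rot: [-0.049, 0.999, -0.0, 0.0]
wrist_force: [0.3, 0.2, -0.5]
width: 0.692
finger_force: 64.8
```

```bash
python3 -m creep '[{"slide":[0,0,0.02],"twist":0,"grip":1},{"slide":[0,0,0],"twist":0,"grip":1}]'
python3 -m creep '[{"slide":[0,0,0.02],"twist":0,"grip":1},{"slide":[0,0,0],"twist":0,"grip":1}]'
```

```text
clock: 22.58
eef_pos: [0.6149, -0.2371, 0.0559]
ee_rot: [-0.049, 0.999, -0.0, 0.0]
wrist_force: [-2.5, 0.7, 5.5]
width: 0.689
finger_force: 65.3
clock: 22.82
eef_pos: [0.6149, -0.2371, 0.0559]
ee_rot: [-0.049, 0.999, -0.0, 0.0]
wrist_force: [-3.8, 1.4, 8.9]
width: 0.691
finger_force: 66.0
```

Contact at 55.9, where it should seat. Release, back out, then on to the cap tray.

```bash
python3 -m creep '[{"slide":[0,0,0],"twist":0,"grip":0.15},{"slide":[0,0,0],"twist":0,"grip":0.15},{"slide":[0,0,0],"twist":0,"grip":0.15},{"slide":[0,0,-0.2],"twist":0,"grip":0.15},{"slide":[0,0,-0.6],"twist":0,"grip":0.15},{"slide":[0,0,-1],"twist":0,"grip":0.15},{"slide":[0,0,-1],"twist":0,"grip":0.15},{"slide":[0,0,-1],"twist":0,"grip":0},{"slide":[0,0,-0.6],"twist":0,"grip":0},{"slide":[0,0,0],"twist":0,"grip":0}]'
python3 -c "
from h import *
plan(463.5,-262.8,150,0.4)"
```

```text
clock: 24.08
eef_pos: [0.6151, -0.2372, 0.1662]
ee_rot: [-0.049, 0.999, -0.001, 0.001]
wrist_force: [-0.0, 0.5, -1.1]
width: 1.003
finger_force: 0.0
t24.07 tcp [ 615.1 -237.2  166.2] yaw 5.6 q6 -2.22 F [-0.   0.5 -1.1] w 1.003 ff 0.0
twist 0.091 slide [ 6.072 -0.981  0.635]
```

```bash
python3 -m creep '[{"slide":[0,0,0],"twist":0.091,"grip":0},{"slide":[0.6,-0.1,0],"twist":0,"grip":0},{"slide":[1,-0.15,0],"twist":0,"grip":0},{"slide":[1,-0.15,0],"twist":0,"grip":0},{"slide":[1,-0.15,0],"twist":0,"grip":0},{"slide":[1,-0.15,0],"twist":0,"grip":0},{"slide":[1,-0.15,0.3],"twist":0,"grip":0},{"slide":[0.47,-0.13,0.3],"twist":0,"grip":0},{"slide":[0,0,0],"twist":0,"grip":0},{"slide":[0,0,0],"twist":0,"grip":0}]'
python3 - <<'E'
from h import *
plan(463.5,-262.8,4,0.4)
im,d,P=shot('top','t4.png')
for o in r.trace('top','ferrule_tray')[:2]:
    print(np.round(o['centre']),round(o['confidence'],2))
    try: print(fit(P,o['region'],.078,.1))
    except Exception as e: print(e)
c=cv2.resize(im[150:270,300:440,::-1],(700,600),interpolation=cv2.INTER_CUBIC); cv2.imwrite('pics/t4c.png',c)
E
```

```text
clock: 25.32
eef_pos: [0.4639, -0.2627, 0.1498]
ee_rot: [-0.004, 1.0, -0.0, 0.0]
wrist_force: [1.0, 0.7, 0.4]
width: 1.001
finger_force: 0.0
t25.32 tcp [ 463.9 -262.7  149.8] yaw 0.4 q6 -2.32 F [1.  0.7 0.4] w 1.001 ff 0.0
twist 0.0 slide [ 1.700e-02 -3.000e-03  5.832e+00]
[392. 182.] 0.92
[ 615.6 -239.6    4.6  101.1   62.    86.    90.5  333. ]
```

View pics/t4c.png

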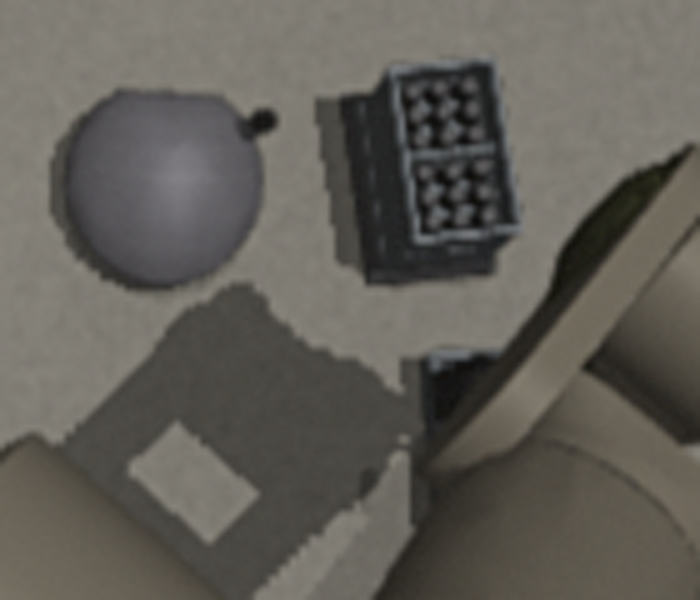

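The ferrule tray sits squarely on the plug tray at crop (452,150), with its rim at about 89 mm. Next, the cap tray.

```bash
python3 -m creep '[{"slide":[0,0,1],"twist":0,"grip":0},{"slide":[0,0,1],"twist":0,"grip":0},{"slide":[0,0,1],"twist":0,"grip":0},{"slide":[0,0,1],"twist":0,"grip":0},{"slide":[0,0,0.9],"twist":0,"grip":0},{"slide":[0,0,0.6],"twist":0,"grip":0},{"slide":[0,0,0.33],"twist":0,"grip":0},{"slide":[0,0,0],"twist":0,"grip":0}]'
python3 -m creep '[{"slide":[0,0,0],"twist":0,"grip":1},{"slide":[0,0,0],"twist":0,"grip":1},{"slide":[0,0,0],"twist":0,"grip":1},{"slide":[0,0,0],"twist":0,"grip":1},{"slide":[0,0,0],"twist":0,"grip":1}]'
```

```text
clock: 26.42
eef_pos: [0.4633, -0.2627, 0.004]
ee_rot: [-0.004, 1.0, 0.0, -0.0]
wrist_force: [0.1, -0.4, 0.5]
width: 1.002
finger_force: 0.0
clock: 27.05
eef_pos: [0.4636, -0.2629, 0.005]
ee_rot: [-0.004, 1.0, -0.001, 0.001]
wrist_force: [0.2, 1.1, 5.9]
width: 0.689
finger_force: 65.1
```

```bash
python3 -m creep '[{"slide":[0,0,-0.3],"twist":0,"grip":1},{"slide":[0,0,-0.6],"twist":0,"grip":1},{"slide":[0,0,-0.9],"twist":0,"grip":1},{"slide":[0,0,-0.9],"twist":0,"grip":1},{"slide":[0,0,-0.9],"twist":0,"grip":1},{"slide":[0,0,-0.9],"twist":0,"grip":1},{"slide":[0,0,-0.9],"twist":0,"grip":1},{"slide":[0,0,-0.6],"twist":0,"grip":1},{"slide":[0,0,-0.3],"twist":0,"grip":1},{"slide":[0,0,0],"twist":-0.091,"grip":1},{"slide":[0,0,0],"twist":0,"grip":1}]'
python3 -c "
from h import *
plan(614.5,-237,150,5.6)"
```

```text
clock: 28.42
eef_pos: [0.463, -0.2625, 0.1616]
ee_rot: [-0.049, 0.999, 0.0, -0.0]
wrist_force: [0.6, 0.0, -0.4]
width: 0.688
finger_force: 64.6
t28.43 tcp [ 463.  -262.5  161.6] yaw 5.6 q6 -2.41 F [ 0.6  0.  -0.4] w 0.688 ff 64.6
twist -0.0 slide [-6.13   0.423  0.464]
```

```bash
python3 -m creep '[{"slide":[-0.5,0.05,0],"twist":0,"grip":1},{"slide":[-0.9,0.06,0],"twist":0,"grip":1},{"slide":[-1,0.06,0],"twist":0,"grip":1},{"slide":[-1,0.06,0],"twist":0,"grip":1},{"slide":[-1,0.06,0],"twist":0,"grip":1},{"slide":[-0.9,0.06,0],"twist":0,"grip":1},{"slide":[-0.6,0.06,0],"twist":0,"grip":1},{"slide":[-0.23,0.02,0],"twist":0,"grip":1},{"slide":[0,0,0],"twist":0,"grip":1},{"slide":[0,0,0],"twist":0,"grip":1}]'
python3 -c "
from h import *
plan(614.7,-237,88,5.6)"
```

```text
clock: 29.68
eef_pos: [0.6143, -0.237, 0.1616]
ee_rot: [-0.049, 0.999, 0.0, -0.0]
wrist_force: [-0.0, 0.3, -1.4]
width: 0.693
finger_force: 64.6
t29.68 tcp [ 614.3 -237.   161.6] yaw 5.6 q6 -2.22 F [-0.   0.3 -1.4] w 0.693 ff 64.6
twist -0.0 slide [-1.700e-02 -1.000e-03  2.944e+00]
```

```bash
python3 -m creep '[{"slide":[0,0,0.6],"twist":0,"grip":1},{"slide":[0,0,0.8],"twist":0,"grip":1},{"slide":[0,0,0.6],"twist":0,"grip":1},{"slide":[0,0,0.3],"twist":0,"grip":1},{"slide":[0,0,0.15],"twist":0,"grip":1},{"slide":[0,0,0.1],"twist":0,"grip":1},{"slide":[0,0,0.1],"twist":0,"grip":1},{"slide":[0,0,0],"twist":0,"grip":1}]'
python3 -m creep '[{"slide":[0,0,0.08],"twist":0,"grip":1},{"slide":[0,0,0.08],"twist":0,"grip":1},{"slide":[0,0,0],"twist":0,"grip":1}]'
```

```text
clock: 30.68
eef_pos: [0.6147, -0.2369, 0.0954]
ee_rot: [-0.049, 0.999, -0.0, 0.0]
wrist_force: [0.9, -0.5, -2.3]
width: 0.689
finger_force: 64.6
clock: 31.05
eef_pos: [0.6146, -0.2369, 0.0911]
ee_rot: [-0.049, 0.999, 0.0, -0.0]
wrist_force: [-0.2, -0.4, -0.5]
width: 0.694
finger_force: 64.6
```

```bash
python3 -m creep '[{"slide":[0,0,0.07],"twist":0,"grip":1},{"slide":[0,0,0.06],"twist":0,"grip":1},{"slide":[0,0,0],"twist":0,"grip":1}]'
python3 -m creep '[{"slide":[0,0,0.04],"twist":0,"grip":1},{"slide":[0,0,0],"twist":0,"grip":1}]'
```

```text
clock: 31.42
eef_pos: [0.6146, -0.2369, 0.0879]
ee_rot: [-0.049, 0.999, 0.0, -0.0]
wrist_force: [-0.4, -0.6, -1.7]
width: 0.688
finger_force: 64.6
clock: 31.68
eef_pos: [0.6147, -0.2369, 0.0871]
ee_rot: [-0.049, 0.999, -0.0, 0.0]
wrist_force: [-0.4, 0.4, -1.1]
width: 0.691
finger_force: 64.6
```

```bash
python3 -m creep '[{"slide":[0,0,0.02],"twist":0,"grip":1},{"slide":[0,0,0],"twist":0,"grip":1}]'
python3 -m creep '[{"slide":[0,0,0.015],"twist":0,"grip":1},{"slide":[0,0,0],"twist":0,"grip":1}]'
```

```text
clock: 31.92
eef_pos: [0.6147, -0.2369, 0.087]
ee_rot: [-0.049, 0.999, -0.0, 0.0]
wrist_force: [-1.8, 1.6, 3.6]
width: 0.692
finger_force: 65.1
clock: 32.17
eef_pos: [0.6147, -0.237, 0.087]
ee_rot: [-0.049, 0.999, -0.0, 0.0]
wrist_force: [-3.4, 0.5, 6.5]
width: 0.691
finger_force: 65.5
```

Seated at 87.0 as predicted. Release and go for the grey lid.

```bash
python3 -m creep '[{"slide":[0,0,0],"twist":0,"grip":0.15},{"slide":[0,0,0],"twist":0,"grip":0.15},{"slide":[0,0,0],"twist":0,"grip":0.15},{"slide":[0,0,-0.2],"twist":0,"grip":0.15},{"slide":[0,0,-0.6],"twist":0,"grip":0.15},{"slide":[0,0,-1],"twist":0,"grip":0.15},{"slide":[0,0,-1],"twist":0,"grip":0.15},{"slide":[0,0,-0.6],"twist":0,"grip":0},{"slide":[0,0,0],"twist":0,"grip":0}]'
python3 -c "
from h import *
plan(625.7,237.8,150,-20.5)"
```

```text
clock: 33.3
eef_pos: [0.615, -0.2371, 0.1725]
ee_rot: [-0.049, 0.999, -0.001, 0.001]
wrist_force: [0.0, -0.3, -0.0]
width: 1.002
finger_force: 0.0
t33.30 tcp [ 615.  -237.1  172.5] yaw 5.6 q6 -2.22 F [ 0.  -0.3 -0. ] w 1.002 ff 0.0
twist 0.456 slide [ 6.253 17.944  0.878]
```

```bash
python3 -m creep '[{"slide":[0,0,0],"twist":0.152,"grip":0},{"slide":[0,0,0],"twist":0.152,"grip":0},{"slide":[0,0,0],"twist":0.152,"grip":0},{"slide":[0.2,0.5,0],"twist":0,"grip":0},{"slide":[0.35,1,0],"twist":0,"grip":0},{"slide":[0.35,1,0],"twist":0,"grip":0},{"slide":[0.35,1,0],"twist":0,"grip":0},{"slide":[0.35,1,0],"twist":0,"grip":0},{"slide":[0.35,1,0],"twist":0,"grip":0},{"slide":[0.35,1,0],"twist":0,"grip":0},{"slide":[0.35,1,0],"twist":0,"grip":0},{"slide":[0.35,1,0],"twist":0,"grip":0}]'
python3 -m creep '[{"slide":[0.35,1,0],"twist":0,"grip":0},{"slide":[0.35,1,0],"twist":0,"grip":0},{"slide":[0.35,1,0],"twist":0,"grip":0},{"slide":[0.35,1,0.2],"twist":0,"grip":0},{"slide":[0.35,1,0.2],"twist":0,"grip":0},{"slide":[0.35,1,0.2],"twist":0,"grip":0},{"slide":[0.35,1,0.2],"twist":0,"grip":0},{"slide":[0.35,1,0],"twist":0,"grip":0},{"slide":[0.35,1,0],"twist":0,"grip":0},{"slide":[0.1,0.44,0],"twist":0,"grip":0},{"slide":[0,0,0],"twist":0,"grip":0},{"slide":[0,0,0],"twist":0,"grip":0}]'
python3 - <<'E'
from h import *
plan(625.7,237.8,16,-20.5)
im,d,P=shot('top','t5.png')
for o in r.trace('top','cap_tray')[:2]:
    print(np.round(o['centre']),round(o['confidence'],2))
    try: print(fit(P,o['region'],.107,.13))
    except Exception as e: print(e)
for o in r.trace('top','tower_lid')[:3]:
    print('lid',np.round(o['centre']),round(o['confidence'],2))
c=cv2.resize(im[140:270,180:440,::-1],(800,400),interpolation=cv2.INTER_CUBIC); cv2.imwrite('pics/t5c.png',c)
E
```

```text
clock: 34.8
eef_pos: [0.6182, -0.0088, 0.1711]
ee_rot: [0.176, 0.984, 0.0, -0.0]
wrist_force: [0.3, -0.2, -1.0]
width: 1.003
finger_force: 0.0
clock: 36.3
eef_pos: [0.6252, 0.2373, 0.1512]
ee_rot: [0.178, 0.984, -0.0, -0.0]
wrist_force: [0.7, -0.4, -0.2]
width: 0.998
finger_force: 0.0
t36.30 tcp [625.2 237.3 151.2] yaw -20.5 q6 -1.03 F [ 0.7 -0.4 -0.2] w 0.998 ff 0.0
twist -0.0 slide [-0.011  0.027  5.407]
[394. 179.] 0.61
[ 614.3 -239.2    5.5  101.5   61.5  113.7  117.1  257. ]
lid [376. 191.] 0.36
```

View pics/t5c.png

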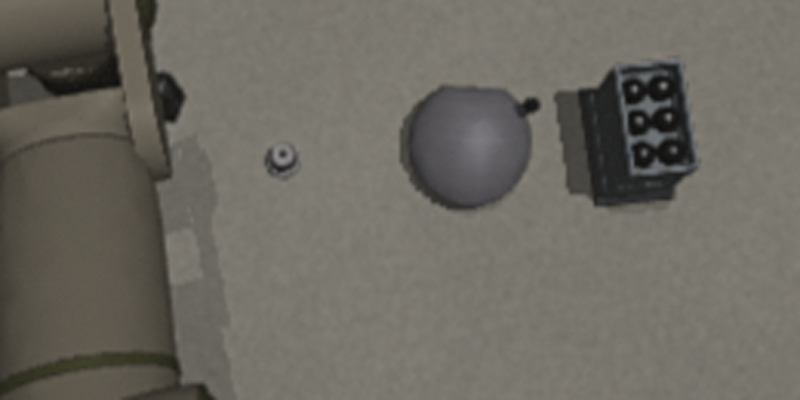

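The tower carries the cap tray squarely at crop (655,120), rim at about 114 mm. Now the lid: grip its handle.

```bash
python3 -m creep '[{"slide":[0,0.03,1],"twist":0,"grip":0},{"slide":[0,0,1],"twist":0,"grip":0},{"slide":[0,0,1],"twist":0,"grip":0},{"slide":[0,0,1],"twist":0,"grip":0},{"slide":[0,0,0.7],"twist":0,"grip":0},{"slide":[0,0,0.45],"twist":0,"grip":0},{"slide":[0,0,0.22],"twist":0,"grip":0},{"slide":[0,0,0],"twist":0,"grip":0}]'
python3 -m creep '[{"slide":[0,0,0],"twist":0,"grip":1},{"slide":[0,0,0],"twist":0,"grip":1},{"slide":[0,0,0],"twist":0,"grip":1},{"slide":[0,0,0],"twist":0,"grip":1},{"slide":[0,0,0],"twist":0,"grip":1},{"slide":[0,0,0],"twist":0,"grip":1},{"slide":[0,0,0],"twist":0,"grip":1},{"slide":[0,0,0],"twist":0,"grip":1},{"slide":[0,0,0],"twist":0,"grip":1},{"slide":[0,0,0],"twist":0,"grip":1}]'
```

```text
clock: 37.45
eef_pos: [0.6258, 0.2386, 0.0172]
ee_rot: [0.178, 0.984, 0.0, 0.0]
wrist_force: [0.6, -0.8, 0.1]
width: 0.997
finger_force: 0.0
clock: 38.7
eef_pos: [0.6258, 0.2386, 0.0173]
ee_rot: [0.178, 0.984, 0.0, 0.0]
wrist_force: [-1.1, -0.0, 3.9]
width: 0.147
finger_force: 62.2
```

```bash
python3 -m creep '[{"slide":[0,0,-0.3],"twist":0,"grip":1},{"slide":[0,0,-0.6],"twist":0,"grip":1},{"slide":[0,0,-0.9],"twist":0,"grip":1},{"slide":[0,0,-0.9],"twist":0,"grip":1},{"slide":[0,0,-0.9],"twist":0,"grip":1},{"slide":[0,0,-0.9],"twist":0,"grip":1},{"slide":[0,0,-0.9],"twist":0,"grip":1},{"slide":[0,0,-0.6],"twist":0,"grip":1},{"slide":[0,0,-0.4],"twist":0,"grip":1},{"slide":[0,0,0],"twist":-0.152,"grip":1},{"slide":[0,0,0],"twist":-0.152,"grip":1},{"slide":[0,0,0],"twist":-0.152,"grip":1}]'
python3 -m creep '[{"slide":[0,0,0],"twist":0,"grip":1}]'
python3 -c "
from h import *
plan(614.8,-237,170,5.6)"
```

```text
clock: 40.2
eef_pos: [0.6254, 0.2386, 0.1766]
ee_rot: [-0.052, 0.999, -0.0, -0.001]
wrist_force: [-0.8, 0.2, -0.8]
width: 0.149
finger_force: 61.5
clock: 40.33
eef_pos: [0.6255, 0.2386, 0.1766]
ee_rot: [-0.048, 0.999, -0.0, -0.0]
wrist_force: [-0.7, -0.5, -0.8]
width: 0.142
finger_force: 61.5
t40.33 tcp [625.5 238.6 176.6] yaw 5.5 q6 -1.48 F [-0.7 -0.5 -0.8] w 0.142 ff 61.5
twist -0.001 slide [  2.281 -18.89    0.268]
```

```bash
python3 -m creep '[{"slide":[0.06,-0.5,0],"twist":0,"grip":1},{"slide":[0.12,-0.9,0],"twist":0,"grip":1},{"slide":[0.12,-1,0],"twist":0,"grip":1},{"slide":[0.12,-1,0],"twist":0,"grip":1},{"slide":[0.12,-1,0],"twist":0,"grip":1},{"slide":[0.12,-1,0],"twist":0,"grip":1},{"slide":[0.12,-1,0],"twist":0,"grip":1},{"slide":[0.12,-1,0],"twist":0,"grip":1},{"slide":[0.12,-1,0],"twist":0,"grip":1},{"slide":[0.12,-1,0],"twist":0,"grip":1},{"slide":[0.12,-1,0],"twist":0,"grip":1},{"slide":[0.12,-1,0],"twist":0,"grip":1}]'
python3 -m creep '[{"slide":[0.12,-1,0],"twist":0,"grip":1},{"slide":[0.12,-1,0],"twist":0,"grip":1},{"slide":[0.12,-1,0],"twist":0,"grip":1},{"slide":[0.12,-1,0],"twist":0,"grip":1},{"slide":[0.12,-1,0],"twist":0,"grip":1},{"slide":[0.12,-1,0],"twist":0,"grip":1},{"slide":[0.12,-0.9,0],"twist":0,"grip":1},{"slide":[0.06,-0.59,0],"twist":0,"grip":1},{"slide":[0,0,0],"twist":0,"grip":1},{"slide":[0,0,0],"twist":0,"grip":1}]'
python3 -c "
from h import *
plan(614.8,-237,125,5.6)"
```

```text
clock: 41.82
eef_pos: [0.6186, -0.0508, 0.1771]
ee_rot: [-0.048, 0.999, -0.0, -0.0]
wrist_force: [-0.1, -0.0, -0.3]
width: 0.145
finger_force: 61.5
clock: 43.08
eef_pos: [0.6153, -0.2363, 0.1769]
ee_rot: [-0.049, 0.999, 0.0, -0.0]
wrist_force: [0.1, -0.0, -1.0]
width: 0.143
finger_force: 61.5
t43.08 tcp [ 615.3 -236.3  176.9] yaw 5.7 q6 -2.22 F [ 0.1 -0.  -1. ] w 0.143 ff 61.5
twist 0.001 slide [ 0.023 -0.027  2.078]
```

```bash
python3 -m creep '[{"slide":[0.02,-0.03,0.5],"twist":0,"grip":1},{"slide":[0,0,0.5],"twist":0,"grip":1},{"slide":[0,0,0.3],"twist":0,"grip":1},{"slide":[0,0,0.2],"twist":0,"grip":1},{"slide":[0,0,0.1],"twist":0,"grip":1},{"slide":[0,0,0.1],"twist":0,"grip":1},{"slide":[0,0,0],"twist":0,"grip":1}]'
python3 -m creep '[{"slide":[0,0,0.08],"twist":0,"grip":1},{"slide":[0,0,0.08],"twist":0,"grip":1},{"slide":[0,0,0.08],"twist":0,"grip":1},{"slide":[0,0,0],"twist":0,"grip":1}]'
```

```text
clock: 43.95
eef_pos: [0.6148, -0.2378, 0.1344]
ee_rot: [-0.049, 0.999, -0.0, 0.0]
wrist_force: [1.9, -0.2, 0.0]
width: 0.148
finger_force: 61.5
clock: 44.45
eef_pos: [0.6147, -0.2377, 0.1282]
ee_rot: [-0.049, 0.999, 0.0, -0.0]
wrist_force: [0.2, -0.4, 0.0]
width: 0.145
finger_force: 61.5
```

```bash
python3 -m creep '[{"slide":[0,0.03,0.06],"twist":0,"grip":1},{"slide":[0,0,0.03],"twist":0,"grip":1},{"slide":[0,0,0],"twist":0,"grip":1}]'
python3 -m creep '[{"slide":[0,0,0.04],"twist":0,"grip":1},{"slide":[0,0,0],"twist":0,"grip":1}]'
```

```text
clock: 44.82
eef_pos: [0.6147, -0.237, 0.1261]
ee_rot: [-0.049, 0.999, 0.0, -0.0]
wrist_force: [-0.6, -0.5, -0.8]
width: 0.144
finger_force: 61.5
clock: 45.08
eef_pos: [0.6148, -0.2371, 0.1253]
ee_rot: [-0.049, 0.999, -0.0, 0.0]
wrist_force: [0.1, 0.7, 2.2]
width: 0.148
finger_force: 61.6
```

```bash
python3 -m creep '[{"slide":[0,0,0.02],"twist":0,"grip":1},{"slide":[0,0,0],"twist":0,"grip":1},{"slide":[0,0,0],"twist":0,"grip":0.6},{"slide":[0,0,0],"twist":0,"grip":0.6},{"slide":[0,0,0],"twist":0,"grip":0.6},{"slide":[0,0,0],"twist":0,"grip":0.6},{"slide":[0,0,-0.3],"twist":0,"grip":0.6},{"slide":[0,0,-0.7],"twist":0,"grip":0.6},{"slide":[0,0,-1],"twist":0,"grip":0.6},{"slide":[0,0,-1],"twist":0,"grip":0.6}]'
python3 -m creep '[{"slide":[0.5,0.5,0],"twist":0,"grip":0},{"slide":[1,1,0],"twist":0,"grip":0},{"slide":[1,1,0],"twist":0,"grip":0},{"slide":[1,1,0],"twist":0,"grip":0},{"slide":[1,1,0],"twist":0,"grip":0},{"slide":[1,1,0],"twist":0,"grip":0},{"slide":[1,1,0],"twist":0,"grip":0},{"slide":[0.5,1,0],"twist":0,"grip":0},{"slide":[0,1,0],"twist":0,"grip":0},{"slide":[0,1,0],"twist":0,"grip":0},{"slide":[0,0,0],"twist":0,"grip":0}]'
python3 - <<'E'
from h import *
im,d,P=shot('top','t6.png')
for o in r.trace('top','tower_lid')[:4]:
    print(np.round(o['centre']),round(o['confidence'],2))
    try:
        print(fit(P,o['region'],.115,.155)); q=P[o['region']]; q=q[(q[:,2]>.115)&(q[:,2]<.126)]
        A=np.c_[q[:,:2]-q[:,:2].mean(0),np.ones(len(q))]; print('plane',np.linalg.lstsq(A,q[:,2],rcond=None)[0])
    except Exception as e: print(e)
a=cv2.resize(im[140:270,300:440,::-1],(420,390),interpolation=cv2.INTER_CUBIC)
im2,d,P=shot('side','s6.png')
b=cv2.resize(im2[90:220,220:360,::-1],(380,390),interpolation=cv2.INTER_CUBIC)
cv2.imwrite('pics/end.png',np.hstack([a,b]))
E
```

```text
clock: 46.32
eef_pos: [0.6147, -0.237, 0.2011]
ee_rot: [-0.049, 0.999, -0.0, 0.0]
wrist_force: [0.3, 0.6, -0.2]
width: 0.394
finger_force: 0.0
clock: 47.7
eef_pos: [0.4172, -0.0169, 0.2003]
ee_rot: [-0.05, 0.999, -0.0, 0.0]
wrist_force: [-0.4, 0.0, 0.4]
width: 1.0
finger_force: 0.0
[163. 296.] 0.79
need at least one array to concatenate
[396. 176.] 0.69
[ 613.1 -239.2    4.7  102.2   62.2  122.   137.6  838. ]
plane [-0.00338833 -0.0031128   0.12129292]
[236. 303.] 0.64
need at least one array to concatenate
```

View pics/end.png

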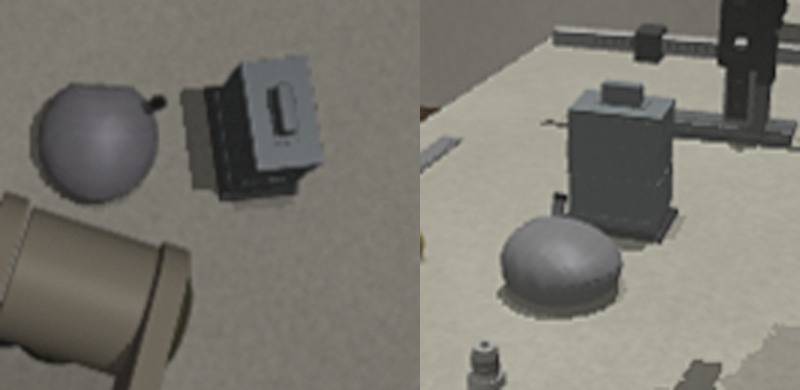

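The tower is complete and level: lid plate at about 121 mm, slope about 0.3 %, all faces flush in the side view at (620,165). The driver head and the plug look unmoved, and the arm is clear, so I'll hand in.

```bash
python3 -c "
from workcell import r
print(r.close_job())"
```

```text
the job is handed in; nothing more can be done
None
```

The tower is rebuilt on its base in the order asked (plug tray, ferrule tray, cap tray, grey lid), each seated and level; the bystanders and look-alikes were not touched, and I handed the job in at about 48 s of the 120 s limit.

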